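# Vent the pot and snap its lid knob back on

### The arm

A 6-joint arm with a two-finger parallel gripper is mounted at the origin on the work surface. World frame = base frame: x ahead of the robot, y to its left, z up, the work surface at z = 0. Lengths are in mm, angles in degrees, forces in N, time in s.
With the tool pointing down it reaches from about 225 to 725 mm from the base axis. Payload 3.1 kg.
Tool frame: the origin (TCP) lies between the finger pads; the fingertips stand 22 mm ahead of it and the grasp point (between the pads) lies 3 mm ahead of it; z points along the fingers, y is the line along which they close (so a half turn about z gives the same grasp; the last joint's range is limited). The gripper opens to 85 mm and grips with 20 to 120 N. Pads are 22 mm wide; open, the fingers measure 114 mm over their backs; the gripper's body (76 mm by 85 mm) begins 54 mm behind the grasp point. The pads swing forward as they close: fully open they stand 13 mm farther back than shut.
Start: joints at [-75.046, 2.75, 5.684, 92.934, 0, 82.678], TCP at [199.001, -485.815, 253.312] pointing down, gripper open.
Joint ranges: [-166.93, 166.93], [-56.73, 111.36], [-69.38, 81.34], [-121.58, 131.49], [-85.45, 84.26], [-180, 180]. Speed limits (degrees/s): [159.86, 159.86, 180, 180, 180, 180].

### API

Orientations are given as a 3x3 rotation matrix whose columns are the frame's x, y, z axes.
In Python, from workcell import bot, viewer gives the robot as it stands.
- The arm moves only by the shell command python3 -m inch 'ROWS' [FORCE]. ROWS is JSON, a list of rows, each an object with "xyz": the shift along the world's x, y, z in units of 0.25 m (1.0 is 0.25 m), a list of three; "yaw": the turn about the world's z in units of pi/2 rad (1.0 is pi/2 rad); "fingers": the opening, from 0 (shut) to 1 (fully open). A call has 1 to 20 rows; each row shifts and turns the commanded pose from where the row before left it; what a row does not reach is not made up. A row lasts 1/10 s, in which the tool goes at most 50 mm and 8.59 degrees, less where a joint would pass 70% of its speed; a pose out of reach is approached as far as the arm can. A call with a number of a shift or a turn outside -1 to 1 is refused whole. A call with a gripper value outside its range is refused whole. The fingers move at their own pace and stop on an object; FORCE is the grip in N (left out, the last holds). Time passes only in rows, so rows that do not move let the fingers close. It gives the time, the measured TCP pose, the force, the opening and the grip force at its end, in the units of the state.
- bot.get_state(): the state, without advancing time (a new reading comes with each control period).
- viewer.grab_frame(name): name is "side" or "top" or "wrist"; returns a dict with "color" (420x560x3 uint8, red, green, blue), "range_z" (420x560 float32, mm along the optical axis (not along the pixel's ray), 0 where there is no reading), "fx", "fy", "cx", "cy" (pixels), "R" (3x3) and "t" (3): a world point X has camera coordinates R X + t; the wrist camera has in their place "tool_from_camera" (4x4, takes a point from camera to tool coordinates, whose origin is the TCP and whose axes are the flange's). Camera axes: x right, y down, z forward; pixel columns grow to the right and rows downward; lengths in mm; the calibration is good to about 2 mm. A picture is of the moment at which its call begins: read the wrist's pose just before it.
- bot.job_done(): hands the job in; it is judged then, once.
The state is a dict: "time_s": time; "joints": joint angles; "joint_vel": joint speeds; "joint_torque": joint torques, N m; "position": TCP position; "tool_rot": TCP orientation; "force": force on the tool from outside, world axes, zero at the start; "moment": the same for the moment, N m; "opening": finger opening in mm; "gripper_force": force on a finger pad.
Only numpy, scipy, OpenCV 4.12 (cv2) and the standard library are available. Lean on these libraries where they do the work, as an engineer would, in place of code of your own. Each camera call takes 0.05 s, during which the arm holds its last target. There are 200 camera calls.

### The job

The black silicone knob has come off the lid of the white enamel pot. First relieve the pot: twist the red vent knob on the lid clockwise to its stop and let go of it, so that it is back at rest. Then set the black knob, open side down, over the steel stud in the middle of the lid and press straight down until it clicks and goes fully home on its seat; do not let up at the click: the job finishes while you are still holding it pressed down firmly, with about 15 N, with the fingers. Leave the other things where they stand.

Things in the scene. Friction and masses are not known exactly. Their poses are not given: they have to be found in the camera images.
- pot: White enamel pot with blue rim and its lid on, 250 mm in diameter; it stands fast. The flat top of the lid is 108 mm above the counter. Two blue loop handles stick out 41 mm at its +x and -x sides, 72 to 84 mm up. Origin: centre of the underside. On its z axis the lid carries the bare stud; the vent knob stands 88 mm from that axis, towards the pot's -y.
- seat: Round steel washer, 42 mm across, round the foot of the stud, fixed to the lid; its top face, on which the black knob must come to rest, is 12 mm above the flat of the lid. Origin: centre of its underside, 4 mm below the top face.
- seat_top (a point): Centre of the top face of the seat washer, on the stud's axis, 120 mm above the counter. The black knob's lower edge rests here when fully home.
- stud_top (a point): Top of the upright steel stud, 24 mm above seat_top. Stud 19 mm thick, its top 7 mm taper to 9 mm. Four sprung brass detents bulge to 27 mm across, widest 9 mm above the seat. A cap pushed down meets them with its edge about 15 mm above the seat; resistance grows to a peak of about 8 to 12 N, then drops (the click) when the edge is about 6 mm above the seat.
- vent (a joint): Turn of the red vent knob, rad: 0 at rest, growing as it turns clockwise seen from above, hard stop at 1.0. A spring brings it back to 0 when let go; the turning moment is 0.04 N m at rest, rising to 0.14 N m at the stop.
- vent_grip (a point): Grip point of the red vent knob: a bar 44 mm long (along this point's x), 12 mm thick (along y), 30 mm tall. The point is on the turning axis, 26 mm above the flat of the lid (134 mm above the counter), 20 mm above the underside and 10 mm below the top of the bar. Below the bar there is a 6 mm gap to the lid, with a 42 mm wide steel disc 4 mm thick on the lid.
- cap_center (a point): Centre, half-way up, of the loose black silicone lid knob: a plain upright cylinder 43 mm in diameter, 36 mm tall, flat closed top, open side down on the counter (this point is 18 mm above its lower edge). When fully home this point is 18 mm above seat_top.
- cap: The same black silicone lid knob; origin at the centre of its lower edge plane, z up towards its closed top. In its underside a hole 23 mm wide through a 3.5 mm lip, widening behind the lip to 31 mm, 26 mm deep in all. Mass about 45 g.
- tiffin: Stacked stainless steel tiffin carrier of three tiers, latched, 145 mm over its clips, 227 mm tall with its handle; bystander. Origin: centre of the underside.
- ramekin: Small clear glass ramekin, 72 mm across, 42 mm tall; bystander. Origin: centre of the underside.
- spoon_rest: Bamboo spoon rest (200 x 88 x 20 mm) with a wooden spoon on it, the handle sticking out 40 mm at one end; bystander. Origin: centre of the underside, x along its length.
- tumbler: Steel tumbler, 72 mm across, 95 mm tall; bystander. Origin: centre of the underside.
- spice_jar: Amber glass spice jar with a red cap, 56 mm across, 100 mm tall; bystander. Origin: centre of the underside.
Mind the look-alikes: they are no part of the job. There is more than one size of the cap; the job needs the smallest.

How it is judged:
By the outcome, as a careful person would: the job done as asked, in the order asked, and still so for the second after the job is handed in, while the arm keeps its last pose, push and grip.
It also fails if it takes over 58 s, if anything falls off the work surface, if the arm or the gripper's body presses on something with over 40 N, if the wrist force passes 120 N, or if a joint passes its speed limit or range.

## Working session

There is one attempt and no reset: what is moved stays moved. The work goes in short steps, Python scripts to look and compute and a shell command to move; the robot and the scene stay as the last step left them, time stands still between calls to the robot, and variables do not carry over. Pictures are saved under pics/ and viewed, at most 10 in all, crops included, and the job is handed in when it is done.

```bash
mkdir -p pics; ls
cat > h.py <<'E'
import numpy as np,cv2
from workcell import bot,viewer
def grab(n):
    s=bot.get_state(); f=viewer.grab_frame(n); f=dict(f)
    if 'tool_from_camera' in f:
        T=np.array(f['tool_from_camera']);Rt=np.array(s['tool_rot']);p=np.array(s['position'])
        Rc=Rt@T[:3,:3];tc=Rt@T[:3,3]+p
        f['R']=Rc.T;f['t']=-Rc.T@tc
    return f
def ray(f,u,v):
    R=np.array(f['R']);c=-R.T@np.array(f['t'])
    d=R.T@np.array([(u-f['cx'])/f['fx'],(v-f['cy'])/f['fy'],1]);return c,d
def onz(f,u,v,z):
    c,d=ray(f,u,v);return c+d*(z-c[2])/d[2]
def cloud(f):
    Z=f['range_z'];v,u=np.mgrid[:Z.shape[0],:Z.shape[1]]
    P=np.stack([(u-f['cx'])/f['fx']*Z,(v-f['cy'])/f['fy']*Z,Z],-1)
    W=(P-np.array(f['t']))@np.array(f['R']); W[Z==0]=np.nan
    return W
def save(f,n): cv2.imwrite('pics/'+n,f['color'][:,:,::-1])
E
python3 - <<'E'
from h import *
for n in('top','side'):
    f=grab(n);save(f,n+'1.png');print(n,f['fx'],np.round(f['R'],3).tolist(),np.round(f['t']).tolist(),(f['range_z']>0).mean())
E
```

```text
pics
top 530.9642277320962 [[0.015, -1.0, 0.012], [-0.981, -0.017, -0.192], [0.192, -0.009, -0.981]] [108.0, 589.0, 1309.0] 0.9959056122448979
side 490.2921924162772 [[-0.968, -0.251, 0.005], [-0.195, 0.738, -0.646], [0.158, -0.626, -0.763]] [597.0, 95.0, 1171.0] 0.9960756802721088
```

View pics/top1.png

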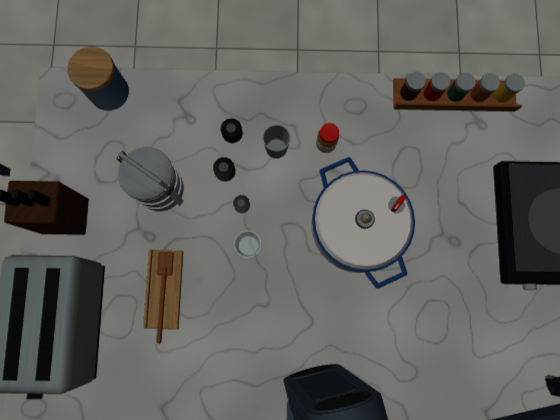

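View pics/side1.png

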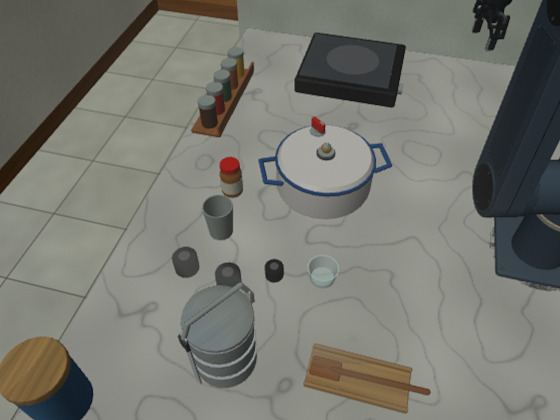

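Top view: pot with its stud at (365,218) and red vent bar at (398,203). Three dark caps sit at (231,130), (224,169) and (241,203); the last is the smallest, next to the ramekin at (247,244). Side view: the small cap is at (274,270), the stud at (326,150) and the vent at (318,125).

Run:
```python
from h import *
F={n:grab(n) for n in('top','side')}
W={n:cloud(F[n]) for n in F}
def comps(n,m,mina=20):
    k,l,s,c=cv2.connectedComponentsWithStats(m.astype(np.uint8))
    for i in range(1,k):
        if s[i,4]>=mina:
            P=W[n][l==i]
            zt=np.nanpercentile(P[:,2],95);T=P[P[:,2]>zt-4]
            print(n,s[i].tolist(),c[i].round(1),'ztop',zt.round(1),'topmid',((np.nanmin(T,0)+np.nanmax(T,0))/2).round(1),'ext',(np.nanmax(T,0)-np.nanmin(T,0)).round(1),'med',np.nanmedian(T,0).round(1))
boxes={'top':[(210,110,260,260),(360,180,415,235)],'side':[(165,240,345,292),(300,110,340,165)]}
for n in F:
    hsv=cv2.cvtColor(F[n]['color'],cv2.COLOR_RGB2HSV)
    b=boxes[n][0];m=np.zeros(hsv.shape[:2],bool);m[b[1]:b[3],b[0]:b[2]]=1
    print('caps');comps(n,m&(hsv[...,2]<75),60)
    b=boxes[n][1];m[:]=0;m[b[1]:b[3],b[0]:b[2]]=1
    print('red');comps(n,m&(hsv[...,1]>150)&((hsv[...,0]<8)|(hsv[...,0]>172)))
    print('stud hi');comps(n,m&(W[n][...,2]>130))
    print('caps by height');b=boxes[n][0];m[:]=0;m[b[1]:b[3],b[0]:b[2]]=1;comps(n,m&(W[n][...,2]>22)&(hsv[...,2]<130))
# lid plane circle
w=W['top'];m=np.zeros(w.shape[:2],bool);m[150:290,300:430]=1
p=w[m&(abs(w[...,2]-108)<6)];print('lid',np.nanmedian(p,0),np.nanmin(p,0),np.nanmax(p,0))
```

```text
caps
top [220, 118, 23, 25, 438] [231.2 130.3] ztop 52.0 topmid [785.1 253.4  52.7] ext [51.5 51.   9.4] med [784.5 254.2  49.8]
top [213, 157, 23, 25, 431] [223.9 168.7] ztop 52.4 topmid [680.8 269.5  52.4] ext [45.5 52.5  7.9] med [678.6 267.2  50.4]
top [233, 195, 17, 18, 241] [241.2 203.6] ztop 41.0 topmid [586.7 221.7  40.5] ext [37.6 39.   7. ] med [586.8 222.6  38.8]
red
top [392, 195, 14, 16, 83] [398.4 202.2] ztop 148.2 topmid [ 574.2 -167.6  147.3] ext [36.8 28.1  5.7] med [ 575.5 -166.5  145.3]
stud hi
top [392, 195, 14, 17, 99] [398.4 202.9] ztop 148.1 topmid [ 574.2 -167.6  147.3] ext [36.8 28.1  5.7] med [ 570.3 -164.3  145.5]
top [361, 213, 11, 11, 85] [365.7 217.7] ztop 145.0 topmid [537.9 -86.9 145.7] ext [14.9 14.8  9. ] med [537.1 -85.9 143. ]
caps by height
top [220, 119, 22, 23, 383] [230.8 129.5] ztop 52.1 topmid [785.1 253.4  52.8] ext [51.5 51.   9.4] med [784.4 254.3  49.9]
top [213, 158, 22, 22, 387] [223.4 168.4] ztop 52.6 topmid [680.8 269.5  52.5] ext [45.5 52.5  7.8] med [677.9 267.1  50.5]
top [233, 196, 16, 17, 214] [240.6 203.5] ztop 41.1 topmid [586.
[... 911 characters left out ...]
2.6 144.2] ext [14.5 16.3  6.6] med [538.8 -84.4 143. ]
caps by height
side [172, 246, 26, 27, 541] [184.5 258.7] ztop 50.0 topmid [788.  256.2  49.2] ext [53.2 52.8  6.2] med [787.1 257.4  48. ]
side [309, 257, 10, 13, 46] [312.9 262. ] ztop 36.8 topmid [503.7 190.1  36.5] ext [15.  31.5  7.4] med [507.9 190.6  35.3]
side [264, 259, 19, 19, 280] [273.5 267.4] ztop 38.5 topmid [587.7 224.   37.9] ext [38.8 39.7  6.7] med [586.8 224.8  36.1]
side [199, 262, 53, 30, 813] [227.3 279. ] ztop 225.9 topmid [604.1 405.  226. ] ext [22.  23.7  7.6] med [602.7 405.2 225.9]
lid [532.18671042 -84.03354607 108.1412369 ] [ 411.63573861 -212.83890766  102.00056949] [661.84033237  37.44305412 113.99813324]
```

```bash
python3 - <<'E'
from h import *
s=bot.get_state();print(np.round(s['tool_rot'],3),s['time_s'],s['force'],s['opening'])
f=grab('wrist');print(np.round(f['tool_from_camera'],2),f['fx'])
E
python3 -m inch '[{"xyz":[0.14,0.126,0.02],"yaw":0,"fingers":1},{"xyz":[0.14,0.126,0.02],"yaw":0,"fingers":1},{"xyz":[0.14,0.126,0.02],"yaw":0,"fingers":1},{"xyz":[0.14,0.126,0.02],"yaw":0,"fingers":1},{"xyz":[0.14,0.126,0.02],"yaw":0,"fingers":1},{"xyz":[0.14,0.126,0.02],"yaw":0,"fingers":1},{"xyz":[0.14,0.126,0.0],"yaw":0,"fingers":1},{"xyz":[0.14,0.126,0.0],"yaw":0,"fingers":1},{"xyz":[0.14,0.126,0.0],"yaw":0,"fingers":1},{"xyz":[0.08,0.126,0.0],"yaw":0,"fingers":1},{"xyz":[0,0,0],"yaw":0,"fingers":1},{"xyz":[0,0,0],"yaw":0,"fingers":1}]' 40
python3 - <<'E'
from h import *
f=grab('wrist');save(f,'w1.png');s=bot.get_state();print(np.round(s['tool_rot'],3),s['position'],s['joints'])
E
```

```text
[[ 0.925  0.379 -0.   ]
 [ 0.379 -0.925  0.001]
 [ 0.    -0.002 -1.   ]] 0.2 [-0.26447119  0.76120962 -0.31844059] 85.35288148664424
[[   0.     -0.97   -0.26   65.84]
 [   1.      0.      0.     -0.24]
 [  -0.     -0.26    0.97 -120.96]
 [   0.      0.      0.      1.  ]] 296.21330069352746
time_s: 1.45
position: [534.2, -170.1, 282.9]
tool_rot: [[0.925, 0.381, -0.001], [0.381, -0.925, -0.0], [-0.001, -0.0, -1.0]]
force: [-0.4, -0.7, 0.5]
opening: 85.6
gripper_force: 0.0
[[ 0.925  0.379 -0.001]
 [ 0.379 -0.925 -0.   ]
 [-0.001  0.    -1.   ]] [ 533.75202185 -170.99818587  283.12177173] [-2.45975302e+01  8.74497577e+00  1.55600476e+01  9.68433100e+01
 -4.12184337e-02  1.33103096e+02]
```

View pics/w1.png

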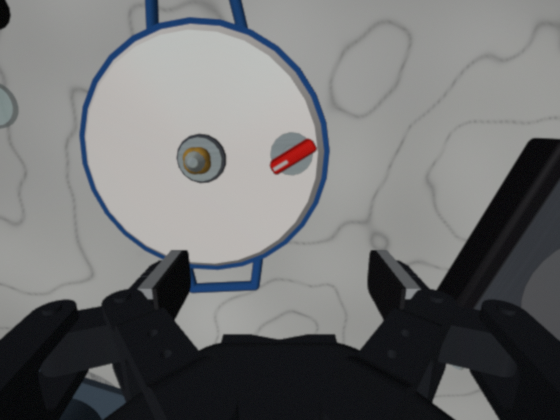

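Wrist view: the red bar runs from about (274,170) to (314,146), the stud is at (197,159) and the washer is centred near (201,158).

```bash
cat > vent.py <<'E'
from h import *
import sys
f=grab('wrist');s=bot.get_state();W=cloud(f)
hsv=cv2.cvtColor(f['color'],cv2.COLOR_RGB2HSV)
m=(hsv[...,1]>120)&((hsv[...,0]<8)|(hsv[...,0]>172))&(hsv[...,2]>60)
k,l,st,c=cv2.connectedComponentsWithStats(m.astype(np.uint8));i=1+st[1:,4].argmax();m=l==i
P=W[m];z=np.nanpercentile(P[:,2],90);T=P[P[:,2]>z-5][:,:2]
r=cv2.minAreaRect(T.astype(np.float32));b=cv2.boxPoints(r)
e=max([b[1]-b[0],b[2]-b[1]],key=np.linalg.norm)
print('bar z',z,'centre',r[0],r[1],'dir deg',np.degrees(np.arctan2(e[1],e[0]))%180)
z2=W[...,2]; D=np.hypot(W[...,0]-538,W[...,1]+84.5)
q=(D<35)&(z2>133);Q=W[q];print('stud',(np.nanmin(Q,0)+np.nanmax(Q,0))/2,np.nanmedian(Q,0))
q=(D<35)&(z2>115)&(z2<125);Q=W[q];print('seat',(np.nanmin(Q,0)+np.nanmax(Q,0))/2,np.nanmax(Q,0)-np.nanmin(Q,0),np.nanmedian(Q,0))
R=np.array(s['tool_rot']);print('yaw toolx',np.degrees(np.arctan2(R[1,0],R[0,0])),'j6',s['joints'][5],s['position'],s['time_s'])
E
python3 vent.py
```

```text
bar z 145.01179863064306 centre (575.7158203125, -165.94729614257812) (11.437361717224121, 42.070980072021484) dir deg 143.64929
stud [532.04219045 -96.33508955 244.50375132] [ 520.38703804 -108.27329831  335.62568302]
seat [537.88566886 -86.81641583 118.64346412] [47.08564981 46.85644253  7.27211405] [543.40762582 -91.01084396 119.87887442]
yaw toolx 22.229986771229978 j6 133.10751031145202 [ 533.49991806 -171.53620664  283.26412744] 1.55
```

```bash
python3 -m inch '[{"xyz":[0.011,0.0013,-0.018],"yaw":0.09,"fingers":0.5},{"xyz":[0.011,0.0013,-0.018],"yaw":0.09,"fingers":0.5},{"xyz":[0.011,0.0013,-0.018],"yaw":0.09,"fingers":0.5},{"xyz":[0.011,0.0013,-0.018],"yaw":0.09,"fingers":0.5},{"xyz":[0.011,0.0013,-0.018],"yaw":0.09,"fingers":0.5},{"xyz":[0.011,0.0013,-0.018],"yaw":0.09,"fingers":0.5},{"xyz":[0.011,0.0013,-0.018],"yaw":0.09,"fingers":0.5},{"xyz":[0.011,0.0013,-0.018],"yaw":0.09,"fingers":0.5},{"xyz":[0.011,0.0013,-0.018],"yaw":0.09,"fingers":0.5},{"xyz":[0.011,0.0013,-0.018],"yaw":0.09,"fingers":0.5},{"xyz":[0.011,0.0013,-0.018],"yaw":0.09,"fingers":0.5},{"xyz":[0.011,0.0013,-0.018],"yaw":0.09,"fingers":0.5},{"xyz":[0.011,0.0013,-0.018],"yaw":0.09,"fingers":0.5},{"xyz":[0.011,0.0013,-0.018],"yaw":0.09,"fingers":0.5},{"xyz":[0.011,0.0013,-0.018],"yaw":0.09,"fingers":0.5},{"xyz":[0,0,0],"yaw":0,"fingers":0.5},{"xyz":[0,0,0],"yaw":0,"fingers":0.5}]' 40
python3 vent.py
```

```text
time_s: 3.25
position: [574.5, -167.1, 215.9]
tool_rot: [[-0.804, 0.595, -0.0], [0.595, 0.804, -0.0], [0.0, -0.0, -1.0]]
force: [0.2, 0.7, 0.4]
opening: 42.7
gripper_force: 0.0
bar z 101.10738032679033 centre (757.9983520507812, -11.943004608154297) (28.15433120727539, 49.716835021972656) dir deg 154.1727
stud [537.63298578 -87.01367074 139.55410979] [536.8807047  -88.09890414 138.68571022]
seat [537.61279859 -86.81842688 118.75954644] [46.91904219 46.99999103  7.51447058] [534.69601608 -90.6859288  120.01899702]
yaw toolx 143.54041432436512 j6 13.849526000293197 [ 574.75396958 -166.9513541   216.16957302] 3.3
```

```bash
sed -i 's/^k,l,st/m\&=np.hypot(W[...,0]-575,W[...,1]+166)<40\nk,l,st/' vent.py; python3 vent.py
```

```text
bar z 144.96798886854015 centre (574.767333984375, -165.85079956054688) (10.662479400634766, 43.18770217895508) dir deg 143.93945
stud [537.36756153 -86.91354579 139.54405448] [536.81775486 -88.19817967 138.61949325]
seat [537.79857059 -86.96677708 118.76786198] [46.92705618 46.74093848  7.52424052] [534.49925557 -90.88078653 120.00032395]
yaw toolx 143.5940711170417 j6 13.822029330260467 [ 574.92250057 -166.70140844  216.29078055] 3.35
```

```bash
python3 -m inch '[{"xyz":[0,0.003,-0.08],"yaw":0.002,"fingers":0.5},{"xyz":[0,0,-0.08],"yaw":0,"fingers":0.5},{"xyz":[0,0,-0.08],"yaw":0,"fingers":0.5},{"xyz":[0,0,-0.06],"yaw":0,"fingers":0.5},{"xyz":[0,0,0],"yaw":0,"fingers":0.5},{"xyz":[0,0,0],"yaw":0,"fingers":0},{"xyz":[0,0,0],"yaw":0,"fingers":0},{"xyz":[0,0,0],"yaw":0,"fingers":0},{"xyz":[0,0,0],"yaw":0,"fingers":0},{"xyz":[0,0,0],"yaw":0,"fingers":0}]' 40
```

```text
time_s: 4.35
position: [575.4, -166.5, 142.5]
tool_rot: [[-0.808, 0.589, 0.001], [0.589, 0.808, -0.003], [-0.003, -0.002, -1.0]]
force: [-4.0, -3.7, 5.3]
opening: 11.1
gripper_force: 42.3
```

```bash
python3 -m inch '[{"xyz":[0,0,0],"yaw":-0.07,"fingers":0},{"xyz":[0,0,0],"yaw":-0.07,"fingers":0},{"xyz":[0,0,0],"yaw":-0.07,"fingers":0},{"xyz":[0,0,0],"yaw":-0.07,"fingers":0},{"xyz":[0,0,0],"yaw":-0.07,"fingers":0},{"xyz":[0,0,0],"yaw":-0.07,"fingers":0},{"xyz":[0,0,0],"yaw":-0.07,"fingers":0},{"xyz":[0,0,0],"yaw":-0.07,"fingers":0},{"xyz":[0,0,0],"yaw":-0.06,"fingers":0},{"xyz":[0,0,0],"yaw":0,"fingers":0},{"xyz":[0,0,0],"yaw":0,"fingers":0}]' 40
python3 -c "
from h import *
s=bot.get_state();R=np.array(s['tool_rot']);print(np.degrees(np.arctan2(R[1,0],R[0,0])),s['moment'],s['force'])"
```

```text
time_s: 5.45
position: [575.1, -166.7, 142.5]
tool_rot: [[0.033, 0.999, 0.0], [0.999, -0.033, -0.004], [-0.004, 0.001, -1.0]]
force: [-4.1, -5.0, 5.1]
opening: 11.3
gripper_force: 42.4
88.12411752959916 [-0.90622829  0.93800599  0.11673473] [-4.11238468 -4.95249873  5.08164674]
```

```bash
python3 -m inch '[{"xyz":[0,0,0],"yaw":-0.02,"fingers":0},{"xyz":[0,0,0],"yaw":-0.015,"fingers":0},{"xyz":[0,0,0],"yaw":0,"fingers":0},{"xyz":[0,0,0],"yaw":0,"fingers":0}]' 40
python3 -c "
from h import *
s=bot.get_state();R=np.array(s['tool_rot']);print(np.degrees(np.arctan2(R[1,0],R[0,0])),s['moment'],s['force'])"
```

```text
time_s: 5.85
position: [575.1, -166.7, 142.5]
tool_rot: [[0.086, 0.996, 0.0], [0.996, -0.086, -0.004], [-0.004, 0.001, -1.0]]
force: [-5.1, -4.2, 5.5]
opening: 11.4
gripper_force: 43.5
85.07618022585531 [-0.96645483  0.96833002  0.62536871] [-5.12391753 -4.24477775  5.50874621]
```

```bash
python3 -m inch '[{"xyz":[0,0,0],"yaw":0.08,"fingers":0},{"xyz":[0,0,0],"yaw":0.08,"fingers":0},{"xyz":[0,0,0],"yaw":0.08,"fingers":0},{"xyz":[0,0,0],"yaw":0.08,"fingers":0},{"xyz":[0,0,0],"yaw":0.08,"fingers":0},{"xyz":[0,0,0],"yaw":0.08,"fingers":0},{"xyz":[0,0,0],"yaw":0.08,"fingers":0},{"xyz":[0,0,0],"yaw":0.08,"fingers":0},{"xyz":[0,0,0],"yaw":0,"fingers":0.6},{"xyz":[0,0,0],"yaw":0,"fingers":0.6},{"xyz":[0,0,0],"yaw":0,"fingers":0.6},{"xyz":[0,0,0],"yaw":0,"fingers":0.6},{"xyz":[0,0,0.08],"yaw":0,"fingers":0.6},{"xyz":[0,0,0.08],"yaw":0,"fingers":0.6},{"xyz":[0,0,0.08],"yaw":0,"fingers":1},{"xyz":[0,0,0.08],"yaw":0,"fingers":1},{"xyz":[0,0,0],"yaw":0,"fingers":1},{"xyz":[0,0,0],"yaw":0,"fingers":1}]' 40
python3 vent.py; python3 -c "
from h import *
print(bot.get_state()['joints'])"
```

```text
time_s: 7.65
position: [575.6, -165.1, 220.7]
tool_rot: [[-0.794, 0.607, 0.001], [0.607, 0.794, -0.0], [-0.001, 0.0, -1.0]]
force: [-0.5, 0.0, -1.2]
opening: 85.6
gripper_force: 0.0
bar z 144.93521483228795 centre (574.4115600585938, -165.42506408691406) (11.164790153503418, 42.51546096801758) dir deg 144.00229
stud [537.68640694 -87.20927275 139.52600977] [537.08695562 -88.01403079 138.69629461]
seat [537.78012771 -86.84806029 118.95957089] [47.04135613 47.2963883   7.91018667] [535.07405708 -90.26695782 120.00498631]
yaw toolx 142.60221411973393 j6 14.96807858054741 [ 575.03883602 -164.92031373  219.65390179] 7.7
[-2.24296942e+01  1.35865248e+01  1.38730510e+01  9.03618853e+01
  1.20997371e-02  1.49680786e+01]
```

```bash
python3 -m inch '[{"xyz":[0.005,0.155,0],"yaw":0.05,"fingers":1},{"xyz":[0.005,0.155,0],"yaw":0.05,"fingers":1},{"xyz":[0.005,0.155,0],"yaw":0.05,"fingers":1},{"xyz":[0.005,0.155,0],"yaw":0.05,"fingers":1},{"xyz":[0.005,0.155,0],"yaw":0.05,"fingers":1},{"xyz":[0.005,0.155,0],"yaw":0.05,"fingers":1},{"xyz":[0.005,0.155,0],"yaw":0.05,"fingers":1},{"xyz":[0.005,0.155,0],"yaw":0.05,"fingers":1},{"xyz":[0.005,0.155,0],"yaw":0.05,"fingers":1},{"xyz":[0.005,0.155,0],"yaw":0.05,"fingers":1},{"xyz":[0,0,0],"yaw":0,"fingers":1},{"xyz":[0,0,0],"yaw":0,"fingers":1}]' 40
cat > cap.py <<'E'
from h import *
f=grab('wrist');s=bot.get_state();W=cloud(f);save(f,'cap_%d.png'%(s['time_s']*100))
D=np.hypot(W[...,0]-587,W[...,1]-223)
hsv=cv2.cvtColor(f['color'],cv2.COLOR_RGB2HSV)
q=(D<40)&(W[...,2]>25)&(W[...,2]<60);Q=W[q];z=np.percentile(Q[:,2],60);T=Q[Q[:,2]>z-3]
print('z',z,cv2.minEnclosingCircle(T[:,:2].astype(np.float32)),(T.min(0)+T.max(0))/2)
R=np.array(s['tool_rot']);print('yaw toolx',np.degrees(np.arctan2(R[1,0],R[0,0])),'j6',s['joints'][5],s['position'],s['time_s'])
E
python3 cap.py; ls pics
```

```text
time_s: 8.9
position: [586.7, 223.0, 218.6]
tool_rot: [[-0.991, -0.134, -0.003], [-0.134, 0.991, -0.001], [0.004, -0.001, -1.0]]
force: [-0.2, -0.7, -0.2]
opening: 85.4
gripper_force: 0.0
z 36.611949541346576 ((587.626953125, 223.28823852539062), 21.140729904174805) [587.72399588 222.94525003  36.37500377]
yaw toolx -172.40239249819746 j6 7.015303861154408 [587.03993435 222.01553788 219.04472005] 8.95
cap_894.png
side1.png
top1.png
w1.png
```

```bash
python3 -m inch '[{"xyz":[0.003,0.003,-0.13],"yaw":0,"fingers":1},{"xyz":[0,0,-0.13],"yaw":0,"fingers":1},{"xyz":[0,0,-0.13],"yaw":0,"fingers":1},{"xyz":[0,0,-0.13],"yaw":0,"fingers":1},{"xyz":[0,0,-0.13],"yaw":0,"fingers":1},{"xyz":[0,0,-0.06],"yaw":0,"fingers":1},{"xyz":[0,0,-0.06],"yaw":0,"fingers":1},{"xyz":[0,0,-0.035],"yaw":0,"fingers":1},{"xyz":[0,0,0],"yaw":0,"fingers":0.3},{"xyz":[0,0,0],"yaw":0,"fingers":0.3},{"xyz":[0,0,0],"yaw":0,"fingers":0.3},{"xyz":[0,0,0],"yaw":0,"fingers":0.3},{"xyz":[0,0,0],"yaw":0,"fingers":0.3},{"xyz":[0,0,0],"yaw":0,"fingers":0.3}]' 60
```

```text
time_s: 10.35
position: [590.1, 223.6, 21.8]
tool_rot: [[-0.991, -0.133, 0.004], [-0.133, 0.991, 0.001], [-0.004, 0.0, -1.0]]
force: [0.8, 1.0, 6.7]
opening: 41.9
gripper_force: 61.1
```

The fingertips bottomed on the counter, so I'll regrip a little higher. That keeps them clear of the washer when the cap is seated.

```bash
python3 -m inch '[{"xyz":[0,0,0.015],"yaw":0,"fingers":0.8},{"xyz":[0,0,0],"yaw":0,"fingers":0.8},{"xyz":[0,0,0],"yaw":0,"fingers":0.8},{"xyz":[0,0,0.027],"yaw":0,"fingers":0.8},{"xyz":[0,0,0],"yaw":0,"fingers":0.3},{"xyz":[0,0,0],"yaw":0,"fingers":0.3},{"xyz":[0,0,0],"yaw":0,"fingers":0.3},{"xyz":[0,0,0],"yaw":0,"fingers":0.3},{"xyz":[0,0,0],"yaw":0,"fingers":0.3}]' 60
```

```text
time_s: 11.25
position: [589.2, 223.2, 30.9]
tool_rot: [[-0.991, -0.132, 0.002], [-0.132, 0.991, 0.0], [-0.002, 0.0, -1.0]]
force: [0.5, -0.3, 3.9]
opening: 41.4
gripper_force: 61.1
```

```bash
python3 -m inch '[{"xyz":[0,0,0.08],"yaw":0,"fingers":0.3},{"xyz":[0,0,0.12],"yaw":0,"fingers":0.3},{"xyz":[0,0,0.15],"yaw":0,"fingers":0.3},{"xyz":[0,0,0.15],"yaw":0,"fingers":0.3},{"xyz":[0,0,0.15],"yaw":0,"fingers":0.3},{"xyz":[0,0,0.15],"yaw":0,"fingers":0.3},{"xyz":[-0.02,-0.124,0],"yaw":0,"fingers":0.3},{"xyz":[-0.02,-0.124,0],"yaw":0,"fingers":0.3},{"xyz":[-0.02,-0.124,0],"yaw":0,"fingers":0.3},{"xyz":[-0.02,-0.124,0],"yaw":0,"fingers":0.3},{"xyz":[-0.02,-0.124,0],"yaw":0,"fingers":0.3},{"xyz":[-0.02,-0.124,0],"yaw":0,"fingers":0.3},{"xyz":[-0.02,-0.124,0],"yaw":0,"fingers":0.3},{"xyz":[-0.02,-0.124,0],"yaw":0,"fingers":0.3},{"xyz":[-0.02,-0.124,0],"yaw":0,"fingers":0.3},{"xyz":[-0.02,-0.124,0],"yaw":0,"fingers":0.3},{"xyz":[0,0,0],"yaw":0,"fingers":0.3},{"xyz":[0,0,0],"yaw":0,"fingers":0.3},{"xyz":[0,0,0],"yaw":0,"fingers":0.3}]' 60
python3 - <<'E'
from h import *
f=grab('wrist');g=grab('side')
s=bot.get_state();print(s['position'])
def up(f,a,b,c,d):
    return cv2.resize(f['color'][b:d,a:c],(400,400))
im=np.hstack([up(f,140,140,420,420),up(g,250,30,400,180)])
cv2.imwrite('pics/hand1.png',im[:,:,::-1])
for f in(f,g):
    W=cloud(f);p=np.array(s['position']);hsv=cv2.cvtColor(f['color'],cv2.COLOR_RGB2HSV)
    D=np.hypot(W[...,0]-p[0],W[...,1]-p[1])
    for lo,hi in((-45,-33),(-33,-25),(-25,-15),(-15,-5),(-5,5)):
        q=(D<45)&(W[...,2]>p[2]+lo)&(W[...,2]<p[2]+hi)
        if q.sum()>5:print(lo,q.sum(),(W[q].min(0)-p).round(1),(W[q].max(0)-p).round(1))
    D=np.hypot(W[...,0]-538,W[...,1]+86)
    q=(D<20)&(W[...,2]>134)&(W[...,2]<150)
    if q.sum()>5:print('stud',q.sum(),W[q].min(0),W[q].max(0))
E
```

```text
time_s: 13.15
position: [538.3, -86.2, 229.4]
tool_rot: [[-0.991, -0.133, -0.001], [-0.133, 0.991, 0.001], [0.001, 0.001, -1.0]]
force: [-0.6, 0.2, -0.7]
opening: 41.8
gripper_force: 60.8
[538.52537074 -85.88703732 229.75776944]
-33 170 [-23.3 -21.1 -30.4] [ -6.8  18.2 -25. ]
-25 430 [-23.1 -28.5 -24.9] [ -4.9  25.4 -15. ]
-15 918 [-23.3 -35.  -15. ] [-1.8 33.1 -5. ]
-5 3781 [-23.2 -35.1  -5. ] [19.3 33.2  5. ]
stud 279 [525.84161521 -98.64942661 134.08069289] [537.85971929 -76.16277838 142.99364733]
-33 30 [-21.7  -5.2 -31.9] [ 20.   23.1 -25.2]
-25 45 [-22.2  -3.2 -24.9] [ 20.6  28.7 -15.3]
-15 44 [-21.7   0.9 -14.6] [17.2 35.6 -5.2]
-5 82 [-22.1 -17.6  -4.9] [19.9 36.8  5. ]
stud 54 [526.4896117  -92.37962857 134.02820199] [550.32185963 -71.1779552  146.25609393]
```

View pics/hand1.png

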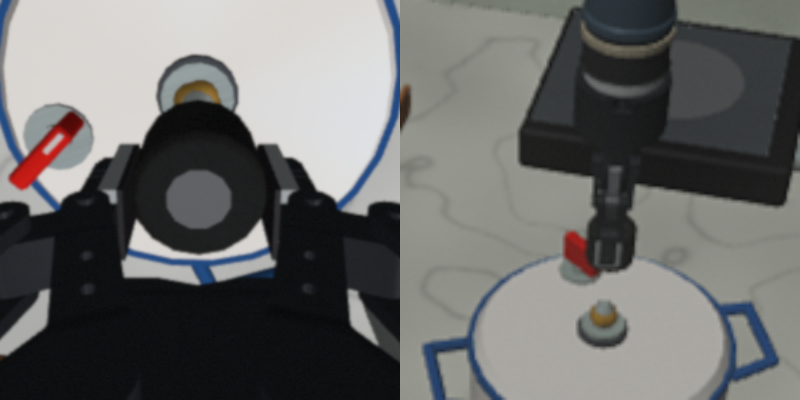

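Left: the cap is held between the pads, top disc near (200,195) in the crop, with the stud visible beyond it. Right: the cap hangs upright above the lid. Next I measure the cap's offset from its top disc.

```bash
cat > hold.py <<'E'
from h import *
f=grab('wrist');s=bot.get_state();W=cloud(f);P=[]
p=np.array(s['position']);R=np.array(s['tool_rot']);L=(W-p)@R  # tool coords
m=(np.hypot(L[...,0],L[...,1])<26)&(L[...,2]<0)&(L[...,2]>-14)&(f['color'].max(-1)<140)
z=np.median(L[m][:,2]);print('top z in tool',z,np.percentile(L[m][:,2],[5,95]))
m&=abs(L[...,2]-z)<2.5
Q=L[m];print('x',np.percentile(Q[:,0],[0.5,99.5]),'y',np.percentile(Q[:,1],[.5,99.5]),m.sum())
# front curve of side face: circle fit
m=(L[...,2]>6)&(L[...,2]<26)&(abs(L[...,1])<17)&(L[...,0]>0)&(L[...,0]<27)
Q=L[m][:,:2]
from scipy.optimize import least_squares
r=least_squares(lambda c:np.hypot(Q[:,0]-c[0],Q[:,1]-c[1])-21.4,[0,0],loss='soft_l1');print('side fit tool',r.x,'world',R[:2,:2]@r.x,m.sum(),abs(r.fun).mean())
print(p,s['time_s'],s['force'])
E
python3 hold.py
```

```text
top z in tool -5.387159345500932 [-7.41566517 -2.82991725]
x [-17.31513003  21.75971675] y [-20.90752434  21.11338564] 6618
side fit tool [1.11103546 0.23602465] world [-1.13263974  0.08505603] 798 0.165481048236788
[538.58177231 -85.89812245 229.89996851] 13.3 [ 0.21353504 -0.8104382  -0.45828621]
```

```bash
python3 -m inch '[{"xyz":[0.002,-0.003,-0.07],"yaw":0,"fingers":0.3},{"xyz":[0,0,-0.07],"yaw":0,"fingers":0.3},{"xyz":[0,0,-0.06],"yaw":0,"fingers":0.3},{"xyz":[0,0,-0.012],"yaw":0,"fingers":0.3},{"xyz":[0,0,-0.012],"yaw":0,"fingers":0.3},{"xyz":[0,0,-0.012],"yaw":0,"fingers":0.3},{"xyz":[0,0,0],"yaw":0,"fingers":0.3}]' 60; python3 hold.py
```

```text
time_s: 14.0
position: [539.2, -87.7, 171.4]
tool_rot: [[-0.991, -0.132, 0.001], [-0.132, 0.991, -0.0], [-0.001, -0.0, -1.0]]
force: [0.1, 0.7, -1.2]
opening: 41.2
gripper_force: 60.8
top z in tool -5.278997871594968 [-7.70834571 -2.75106096]
x [-17.1270889   21.83418282] y [-20.84145071  21.21960589] 6617
side fit tool [1.1366621  0.27227996] world [-1.16270722  0.11936381] 789 0.1533626618699556
[539.31116094 -87.75834932 171.63036632] 14.05 [-2.36218184e-04 -1.10664125e-01 -9.95946743e-01]
```

```bash
python3 -m inch '[{"xyz":[-0.001,0.002,-0.012],"yaw":0,"fingers":0.3},{"xyz":[0,0,-0.012],"yaw":0,"fingers":0.3},{"xyz":[0,0,-0.008],"yaw":0,"fingers":0.3},{"xyz":[0,0,-0.008],"yaw":0,"fingers":0.3},{"xyz":[0,0,0],"yaw":0,"fingers":0.3}]' 80; python3 hold.py|tail -1
```

```text
time_s: 14.55
position: [539.4, -87.0, 163.0]
tool_rot: [[-0.991, -0.133, 0.003], [-0.133, 0.991, 0.0], [-0.003, -0.0, -1.0]]
force: [-1.8, 1.0, 5.1]
opening: 41.0
gripper_force: 81.7
[539.37694764 -86.99291614 162.95673683] 14.6 [-0.80892682  2.22559546  5.78597939]
```

```bash
python3 -m inch '[{"xyz":[0,0,-0.008],"yaw":0,"fingers":0.3},{"xyz":[0,0,-0.008],"yaw":0,"fingers":0.3},{"xyz":[0,0,-0.008],"yaw":0,"fingers":0.3},{"xyz":[0,0,-0.008],"yaw":0,"fingers":0.3},{"xyz":[0,0,0],"yaw":0,"fingers":0.3}]' 80; python3 hold.py
```

```text
time_s: 15.1
position: [539.0, -86.9, 153.5]
tool_rot: [[-0.991, -0.133, 0.001], [-0.133, 0.991, 0.0], [-0.001, 0.0, -1.0]]
force: [-0.2, 0.0, 0.2]
opening: 41.2
gripper_force: 81.3
top z in tool -5.766954860643589 [-7.78644272 -3.10585945]
x [-17.34728025  21.61475073] y [-20.76163982  20.85332698] 6597
side fit tool [0.99371122 0.2025012 ] world [-1.01178622  0.06897053] 775 0.16380730006995578
[538.9623733  -86.93608102 153.13574773] 15.15 [0.35324228 0.68128509 0.38625302]
```

Past the click, force is down to zero. I keep pressing down to the seat.

```bash
python3 -m inch '[{"xyz":[0,0,-0.008],"yaw":0,"fingers":0.3},{"xyz":[0,0,-0.008],"yaw":0,"fingers":0.3},{"xyz":[0,0,-0.008],"yaw":0,"fingers":0.3},{"xyz":[0,0,0],"yaw":0,"fingers":0.3},{"xyz":[0,0,0],"yaw":0,"fingers":0.3}]' 80; python3 hold.py
```

```text
time_s: 15.65
position: [538.9, -87.0, 150.9]
tool_rot: [[-0.991, -0.133, 0.002], [-0.133, 0.991, -0.0], [-0.002, -0.001, -1.0]]
force: [-5.8, 3.0, 15.0]
opening: 41.0
gripper_force: 82.6
top z in tool -5.506685601052315 [-7.67982708 -2.91441331]
x [-17.43747113  21.80413474] y [-20.45130611  21.12360659] 6613
side fit tool [1.111811   0.22903182] world [-1.13235619  0.07962962] 785 0.16805504624634962
[538.91994403 -87.01374863 150.89570872] 15.7 [-5.57411031  2.02892045 14.24149231]
```

```bash
python3 -m inch '[{"xyz":[0,0,-0.001],"yaw":0,"fingers":0.3},{"xyz":[0,0,0],"yaw":0,"fingers":0.3},{"xyz":[0,0,0],"yaw":0,"fingers":0.3},{"xyz":[0,0,0],"yaw":0,"fingers":0.3},{"xyz":[0,0,0],"yaw":0,"fingers":0.3}]' 80; python3 vent.py | head -1
python3 - <<'E'
from h import *
g=grab('side');save(g,'end.png');print([np.round(bot.get_state()['force'],1) for _ in range(1)])
E
```

```text
time_s: 16.2
position: [538.9, -87.0, 150.9]
tool_rot: [[-0.991, -0.133, 0.003], [-0.133, 0.991, -0.0], [-0.003, -0.001, -1.0]]
force: [-5.4, 2.1, 16.2]
opening: 41.2
gripper_force: 82.6
bar z 142.97963055794244 centre (558.8173828125, -160.04881286621094) (4.14186429977417, 13.985737800598145) dir deg 122.62937
[array([-5.5,  2.8, 16.1])]
```

View pics/end.png

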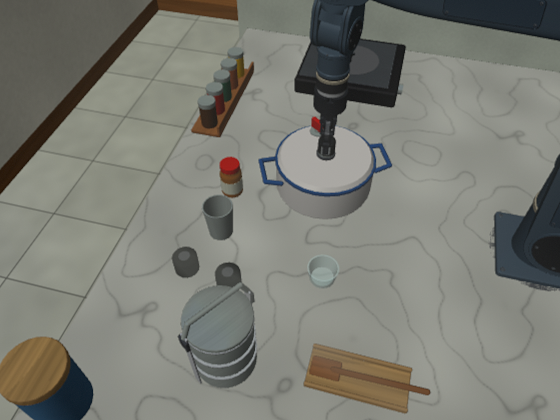

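The end view shows the knob on the stud at (326,150) under the gripper. The bystanders are where they were, and the visible end of the vent bar fits its rest position.

```bash
python3 -c "
from workcell import bot
print(bot.job_done())"
```

```text
the job is handed in; nothing more can be done
None
```

I turned the vent knob clockwise to its stop and let it return to rest. The smallest black cap then clicked home on the stud, and I handed the job in at about 16 s with the fingers still pressing it down at about 16 N.

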